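# Clear the tile scraper off the pail, then close the pail with its lid

### The arm

A 7-joint arm with a two-finger parallel gripper is mounted at the origin on the work surface. World frame = base frame: x ahead of the robot, y to its left, z up, the work surface at z = 0. Lengths are in m, angles in rad, forces in N, time in s.
With the tool pointing down it reaches from about 0.4 to 0.9 m from the base axis. Payload 5.5 kg.
Tool frame: the origin (TCP) lies at the very end of the fingers, on their centre line; the grasp point (between the pads) lies 19 mm behind it (manip.grasp_offset is the z of the grasp point in the tool frame, in m); z points along the fingers, y is the direction in which the jaws open and shut (so a half turn about z gives the same grasp; the last joint's range is limited). The gripper opens to 85 mm and grips with 20 to 120 N. Pads are 22 mm wide; open, the fingers measure 114 mm over their backs; the gripper's body (76 mm by 85 mm) begins 54 mm behind the grasp point. The pads swing forward as they close: fully open they stand 13 mm farther back than shut.
Start: joints at [1.602, 0.501, -0.427, 1.55, 0.221, 1.138, -0.21], TCP at [0.149, -0.633, 0.211] pointing down, gripper open.
Joint ranges: [-2.88, 2.88], [-0.31, 2.03], [-1.54, 1.56], [0.2, 2.42], [-1.41, 4.55], [0.19, 2.02], [-2.57, 2.57]. Speed limits (rad/s): [2.57, 2.57, 3.14, 3.14, 3.14, 3.14, 3.14].

### API

Orientations are given as a unit quaternion [w, x, y, z].
In Python, from workcell import manip gives the robot as it stands.
- The arm moves only by the tool carry_out, never from a script. Its argument "moves" is a list of rows, each an object of numbers: "x", "y", "z": the shift along the world's x, y, z in m; "rx", "ry", "rz": the turn, a rotation vector about the world's x, y, z in rad. A call has exactly 5 rows; each row is the pose to reach, as a shift and turn from the pose measured when the call began; what a row does not reach only later rows make up. A row lasts 1/8 s, in which the tool goes at most 62.5 mm and 10.7 degrees, less where a joint would pass 70% of its speed; a pose out of reach is approached as far as the arm can. A call with a gripper value outside its range is refused whole. "grip" is the finger opening in m, from 0 to 0.0854, set as the call begins (left out, the last holds). The fingers move at their own pace and stop on an object; "squeeze" is the grip in N (left out, the last holds). Time passes only in rows, so rows that repeat a pose let the fingers close, or fill a call up. It gives the time, the measured TCP pose, the force and the opening at its end, in the units of the state.
- manip.observe(): the state, without advancing time (a new reading comes with each control period).
- manip.grab_frame(name): name is "scene" or "top" or "wrist"; returns the picture (420x560x3 uint8, red, green, blue); there is no depth.
- manip.camera_model(name): a dict with "fovy" (degrees; the focal length in pixels is half the picture's height over the tangent of half this angle, whatever the lens; pixels are square), "cx", "cy" (the principal point, pixels), "world_from_camera" (4x4, takes a point from camera to world coordinates); the wrist camera has in their place "hand_eye" (4x4, takes a point from camera to tool coordinates, whose origin is the TCP and whose axes are the flange's). Camera axes: x right, y up, looking along -z (the intrinsics and any distortion apply to the point x, -y, -z); pixel columns grow to the right and rows downward; lengths in m; the calibration is good to about 2 mm. A picture is of the moment at which its call begins: read the wrist's pose just before it. camera_model takes no time and is no camera call.
- manip.finish_job(): hands the job in, once; it reports no verdict.
The state is a dict: "clock": time; "joint_positions": joint angles; "qd": joint speeds; "tau": joint torques, N m; "ee_pos": TCP position; "tcp_rot": TCP orientation; "force": force on the tool from outside, world axes, zero at the start; "ft_torque": the same for the moment, N m; "gripper_width": finger opening in m.
Only numpy, scipy, OpenCV 4.12 (cv2) and the standard library are available. Lean on these libraries where they do the work, as an engineer would, in place of code of your own. Each camera call takes 0.05 s, during which the arm holds its last target.

### The job

Someone left the tile scraper lying across the mouth of the steel pail. First take the scraper off and lay it flat inside the shallow steel tray; then pick up the pail's lid by its bar handle and put it on the pail so that it sits level and fully home all round. Leave the pail standing about where it is, and set things down rather than letting them drop.

Things in the scene. Friction and masses are not known exactly. Their poses are not given: they have to be found in the camera images.
- pail: Open round pail of plain sheet steel, loose, empty, 0.6 kg, standing upright: 130 mm high, outer diameter 160 mm at the rim, 132 mm at the foot, wall 4 mm (mouth 152 mm inside). A thin wire bail hangs down outside its robot side. Origin: centre of its underside; z up, so the rim is at z = 130 mm.
- scraper: Tile scraper, 200 mm long, flat underside, lying across the pail's rim. Black handle 26 mm wide, 24 mm thick, from x = -100 to +30 mm; short neck; steel blade 60 mm wide, 4 mm thick, to x = 100 mm. 0.15 kg, balances near x = 10 mm. Origin: mid-length, on the underside (still on the handle: grip there across y, over the open mouth); x towards the blade, z up. Either way round is fine in the tray.
- pail_lid: Yellow plastic lid with a bar handle, 0.2 kg, on the floor (not the 100 mm lid with a round knob). Plug 120 mm diameter at z = 0, 132 at z = 12 mm; flange 176 mm, z = 12 to 18; solid bar 70 mm (x) by 20 (y), z = 18 to 60. Origin: centre of the plug's underside, z up. Seated at any yaw: plug in the mouth (10 mm play), flange on the rim, origin 118 mm above the pail's.
- tray: Shallow open steel tray on the cabinet floor, outside 290 mm (x) by 170 mm (y) by 22 mm high, walls and bottom 4 mm thick, 0.7 kg, loose. Origin: centre of its underside; x along its length, z up. Inner floor at z = 4 mm. Tray and lid lie on opposite sides of the pail; which is left and which right changes.
There are look-alikes about, which are no part of the job. There is more than one size of the pail_lid; the one meant has the size given above.

How it is judged:
On the way, in this order (a step that is already met when the one before it is completed fails the run):
1. the scraper lies flat in the tray, let go (x of scraper in the frame of tray between -0.06 and 0.06 m and y of scraper in the frame of tray between -0.07 and 0.07 m and z of scraper in the frame of tray between -0.002 and 0.012 m and angle between the z axis of scraper and the z axis of tray, either way round below 0.12 rad and contact force between scraper and the fingers below 0.05 N and linear speed of scraper below 0.03 m/s), for 0.2 s.
2. the lid sits level and fully home on the pail (horizontal distance between pail_lid and pail below 0.03 m and z of pail_lid in the frame of pail between 0.112 and 0.1225 m and angle between the z axis of pail_lid and the z axis of pail, either way round below 0.06 rad), for 0.2 s.
At the end, for the whole second after the job is handed in: Scraper flat (7 degrees) on the tray floor, its middle within 60 mm lengthwise and 70 mm sideways of the tray centre; lid home on the pail (origin 112 to 122.5 mm above the pail origin, level within 3.4 degrees); pail upright, within 40 mm of its start; both released and at rest (all of step 1 and all of step 2 and contact force between pail_lid and the fingers below 0.05 N and linear speed of pail_lid below 0.03 m/s and distance of pail from where it was at the start of the episode below 0.04 m and angle between pail's own z axis and vertical below 0.08 rad); the robot touches nothing.
It fails at once if the pail is tipped by more than 20 degrees (angle between pail's own z axis and vertical above 0.35 rad).
It fails at once if the lid is dropped (falls free faster than 0.8 m/s, some 33 mm) (contact force between pail_lid and the fingers below 0.05 N and linear speed of pail_lid above 0.8 m/s).
It fails at once if the scraper is dropped (falls free faster than 0.8 m/s, some 33 mm) (contact force between scraper and the fingers below 0.05 N and linear speed of scraper above 0.8 m/s).
It also fails if it takes over 72 s, if anything falls off the work surface, if the arm or the gripper's body presses on something with over 40 N, if the wrist force passes 120 N, or if a joint passes its speed limit or range.

## Working session

There is one attempt and no reset: what is moved stays moved. The work goes in short steps, Python scripts to look and compute and a tool call to move; the robot and the scene stay as the last step left them, time stands still between calls to the robot, and variables do not carry over. Pictures are saved under pics/ and viewed, and the job is handed in when it is done.

Besides the shell and the picture viewer there is one more tool, called as name(argument=value, ...), one argument or row to a line, values as JSON. carry_out: Moves the arm, as the interface text tells. Its arguments: {"type":"object","properties":{"moves":{"type":"array","items":{"type":"object","properties":{"x":{"type":"number"},"y":{"type":"number"},"z":{"type":"number"},"rx":{"type":"number"},"ry":{"type":"number"},"rz":{"type":"number"}}}},"grip":{"type":"number"},"squeeze":{"type":"number"}},"required":["moves"]}

```bash
ls; mkdir -p pics; cat > h.py <<'E'
import numpy as np, cv2
from workcell import manip
E
python3 - <<'E'
from h import *
print(manip.observe())
for n in ['scene','top','wrist']:
    print(n,manip.camera_model(n))
for n in ['scene','top']:
    f=manip.grab_frame(n); cv2.imwrite(f'pics/{n}0.png',f[:,:,::-1]); 
print(manip.grasp_offset)
E
```

```text
pics
{'clock': 0.0, 'joint_positions': array([ 1.60218675,  0.50184269, -0.4267912 ,  1.55145028,  0.22078398,
        1.1382863 , -0.21030939]), 'qd': array([ 4.99276246e-04, -1.33681524e-05,  7.53290027e-04,  1.78245819e-03,
       -5.22323519e-04, -1.23349159e-04,  2.22031544e-04]), 'tau': array([ 9.65052413e-05, -5.69538867e+01, -5.81620172e+00, -2.80943960e+01,
        1.06944091e-02,  1.20525141e-02, -1.76303473e-05]), 'ee_pos': array([ 0.14912723, -0.63191295,  0.21006249]), 'tcp_rot': array([-9.64288933e-04,  9.93287849e-01,  1.15664663e-01, -7.11127293e-05]), 'force': array([-1.31374392, -0.28732192,  0.41833675]), 'ft_torque': array([ 0.00974288, -0.02432967, -0.0420773 ]), 'gripper_width': 0.08506569469153805}
scene {'fovy': 46.302036420565535, 'cx': 275.34089258181746, 'cy': 213.96038295912342, 'world_from_camera': array([[-0.63705878, -0.63805926,  0.43247717,  0.97745625],
       [ 0.77079539, -0.52330054,  0.36336071,  0.33270281],
       [-0.00553013,  0.56483354,  0.82518634,  1.01993524],
       [ 0.        ,  0.        ,  0.        ,  1.        ]])}
top {'fovy': 53.863692796627156, 'cx': 280.0776552944648, 'cy': 208.11772370752277, 'world_from_camera': array([[ 0.00397127,  0.98495813, -0.17274752,  0.35845687],
       [-0.99985838,  0.00673619,  0.01542221, -0.0647982 ],
       [ 0.01635389,  0.17266181,  0.98484539,  1.00301184],
       [ 0.        ,  0.        ,  0.        ,  1.        ]])}
wrist {'fovy': 62.63992969047747, 'cx': 282.1595566534418, 'cy': 209.66695171658776, 'hand_eye': array([[ 6.85870759e-04,  9.66072685e-01,  2.58269429e-01,
         6.54818073e-02],
       [ 9.99999415e-01, -8.78750652e-04,  6.31381906e-04,
        -3.75799481e-04],
       [ 8.36915242e-04,  2.58268844e-01, -9.66072722e-01,
        -1.62963796e-01],
       [ 0.00000000e+00,  0.00000000e+00,  0.00000000e+00,
         1.00000000e+00]])}
-0.0187
```

View pics/scene0.png

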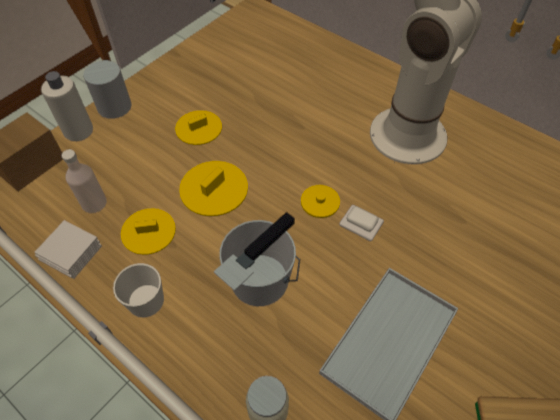

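View pics/top0.png

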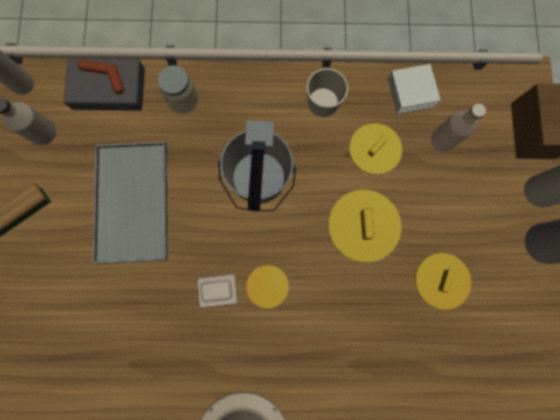

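Candidates for the lid in top view: yellow discs at (376,149), (365,226), (444,281) all with bar handles, and a knobbed one at (267,287). I'll measure their diameters, and localise the tray, pail and scraper.

```bash
cat > h.py <<'E'
import numpy as np, cv2
from scipy.spatial.transform import Rotation as R
from workcell import manip
def cam(n):
    m=manip.camera_model(n); f=210/np.tan(np.radians(m['fovy'])/2)
    if 'world_from_camera' in m: T=np.array(m['world_from_camera'])
    else:
        o=manip.observe(); q=o['tcp_rot']; W=np.eye(4); W[:3,:3]=R.from_quat([q[1],q[2],q[3],q[0]]).as_matrix(); W[:3,3]=o['ee_pos']; T=W@np.array(m['hand_eye'])
    return f,m['cx'],m['cy'],T
def ray(c,p,z):
    f,cx,cy,T=c; p=np.atleast_2d(np.float64(p))
    d=np.c_[(p[:,0]-cx)/f,-(p[:,1]-cy)/f,-np.ones(len(p))]@T[:3,:3].T
    return T[:3,3]+d*((z-T[2,3])/d[:,2])[:,None]
def proj(c,X):
    f,cx,cy,T=c; X=np.atleast_2d(X); q=(X-T[:3,3])@T[:3,:3]
    return np.c_[cx+f*q[:,0]/-q[:,2],cy-f*q[:,1]/-q[:,2]]
def conts(mask,amin=150):
    cs,_=cv2.findContours(mask.astype(np.uint8),cv2.RETR_EXTERNAL,cv2.CHAIN_APPROX_NONE)
    return [c[:,0] for c in cs if cv2.contourArea(c)>amin]
def circ(P):
    A=np.c_[2*P[:,:2],np.ones(len(P))]; s=np.linalg.lstsq(A,(P[:,:2]**2).sum(1),rcond=None)[0]
    return s[:2],np.sqrt(s[2]+s[0]**2+s[1]**2)
E
python3 - <<'E'
from h import *
for n in ['top','scene']:
    c=cam(n); im=cv2.imread(f'pics/{n}0.png'); h=cv2.cvtColor(im,cv2.COLOR_BGR2HSV)
    m=cv2.inRange(h,(23,180,80),(35,255,255))
    for k in conts(m):
        ctr,r=circ(ray(c,k,0.018)); print(n,'yellow',k.mean(0).round(),ctr.round(4),'D',round(2*r,4))
    blk=(im.max(2)<35)
    for k in conts(blk,100): 
        P=ray(c,k,.142); rr=cv2.minAreaRect(P[:,:2].astype(np.float32)*1000); print(n,'black',k.mean(0).round(),rr)
    cv2.imwrite(f'pics/{n}_crop.png',cv2.resize(im[100:300,60:460] if n=='top' else im[190:410,120:480],None,fx=2,fy=2,interpolation=cv2.INTER_CUBIC))
E
```

```text
top yellow [268. 286.] [ 0.3475 -0.0584] D 0.0745
top yellow [445. 283.] [ 0.3617 -0.4644] D 0.1203
top black [ 23. 217.] ((487.7117919921875, 457.1313171386719), (8.209653854370117, 116.34329986572266), 37.58320617675781)
top black [255. 179.] ((574.0466918945312, -26.29621124267578), (28.343830108642578, 134.6391143798828), 87.55895233154297)
top black [111. 104.] ((735.7822265625, 302.1783447265625), (43.45637130737305, 157.42889404296875), 13.80844497680664)
scene yellow [148. 231.] [ 0.6853 -0.3169] D 0.1287
scene yellow [320. 201.] [ 0.3494 -0.048 ] D 0.0977
scene yellow [213. 188.] [ 0.4889 -0.2853] D 0.1739
scene yellow [198. 127.] [ 0.3609 -0.4664] D 0.1287
scene black [268. 237.] ((567.38037109375, -27.365711212158203), (31.714073181152344, 132.695068359375), 85.70238494873047)
scene black [426.  50.] ((-176.36277770996094, -85.1236572265625), (72.49287414550781, 101.96239471435547), 19.20081901550293)
```

View pics/top_crop.png

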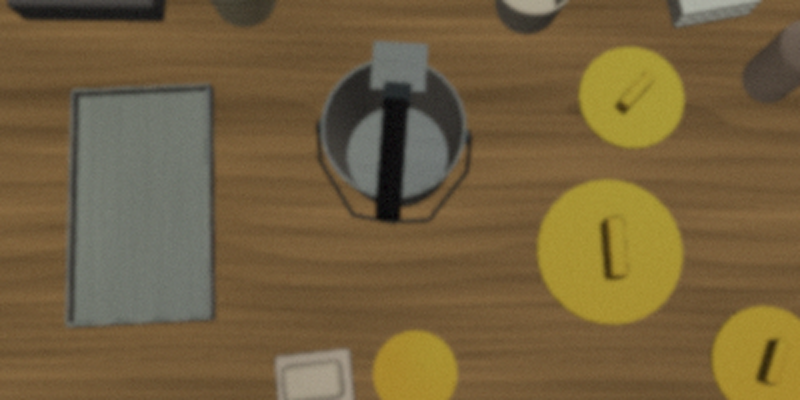

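View pics/scene_crop.png

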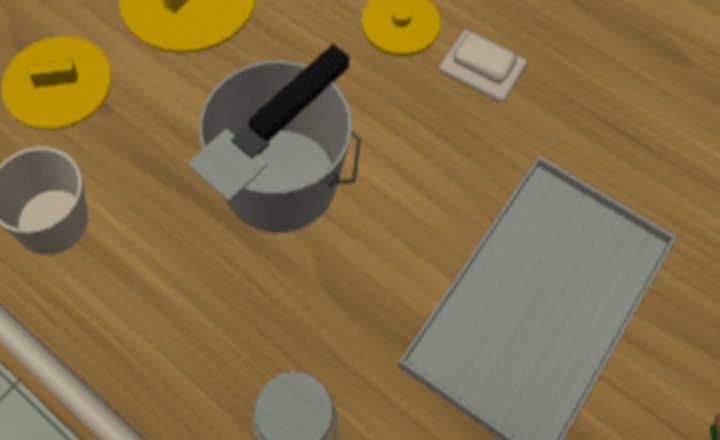

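```bash
python3 - <<'E'
from h import *
c=cam('top'); im=cv2.imread('pics/top0.png'); h=cv2.cvtColor(im,cv2.COLOR_BGR2HSV)
# tray
m=np.zeros(im.shape[:2],np.uint8); m[135:275,80:185]=1
g=((h[:,:,1]<60)|(h[:,:,0]>60)).astype(np.uint8)*m
k=max(conts(g),key=len); rr=cv2.minAreaRect(ray(c,k,.022)[:,:2].astype(np.float32)*1000); print('tray top',rr)
b=cv2.boxPoints(cv2.minAreaRect(k)); print(b)
cs=cam('scene'); 
C=np.array([[540,160],[674,238],[556+8,440],[401,364]])/2+[120,190]
print('tray scene corners',ray(cs,C,.022).round(3))
# pail rim, top crop points
P=np.array([[320,130],[327,95],[345,72],[440,72],[462,100],[466,130]])/2+[60,100]
print('pail top',circ(ray(c,P,.13)))
P=np.array([[202,128],[207,100],[228,77],[262,64],[300,64],[352,128],[340,160],[310,183]])/2+[120,190]
print('pail scene',circ(ray(cs,P,.13)))
# scraper
for n,cc,pts in [('top',c,[[372,42],[429,43],[426,90],[371,85]]),('scene',cs,[[188,162],[228,199],[268,160],[228,128]])]:
    o=[60,100] if n=='top' else [120,190]
    print(n,'blade',ray(cc,np.array(pts)/2+o,.134).round(4))
# lid scene bar: top outline
i2=cv2.imread('pics/scene0.png'); cv2.imwrite('pics/lid_s.png',cv2.resize(i2[150:225,165:265],None,fx=7,fy=7,interpolation=cv2.INTER_CUBIC))
cv2.imwrite('pics/lid_t.png',cv2.resize(im[185:270,320:410],None,fx=7,fy=7,interpolation=cv2.INTER_CUBIC))
E
```

```text
tray top ((546.6077880859375, 280.80230712890625), (290.0574645996094, 172.9031219482422), 3.2236151695251465)
[[ 93. 142.]
 [166. 142.]
 [166. 262.]
 [ 93. 262.]]
tray scene corners [[0.408 0.194 0.022]
 [0.397 0.357 0.022]
 [0.653 0.375 0.022]
 [0.694 0.21  0.022]]
pail top (array([ 0.61288991, -0.02661938]), np.float64(0.07999210688225193))
pail scene (array([ 0.60744763, -0.02593927]), np.float64(0.07812626792838671))
top blade [[ 0.7061 -0.0022  0.134 ]
 [ 0.7056 -0.0653  0.134 ]
 [ 0.6513 -0.0623  0.134 ]
 [ 0.6564 -0.002   0.134 ]]
scene blade [[ 0.7    -0.0643  0.134 ]
 [ 0.7046 -0.0053  0.134 ]
 [ 0.6468 -0.0031  0.134 ]
 [ 0.6449 -0.0596  0.134 ]]
```

View pics/lid_s.png

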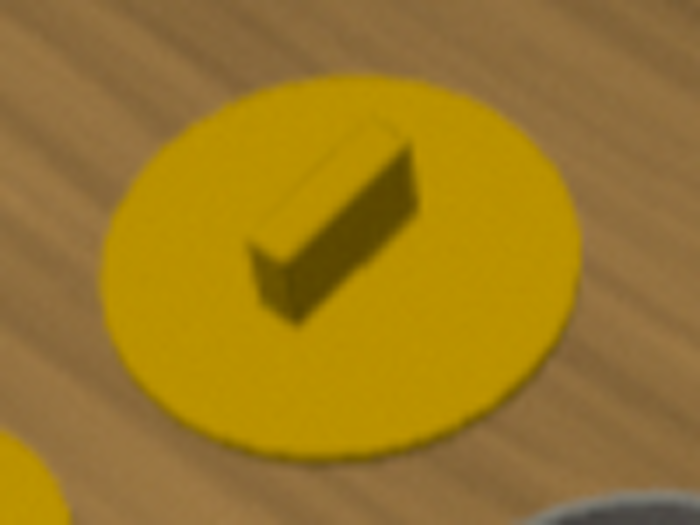

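View pics/lid_t.png

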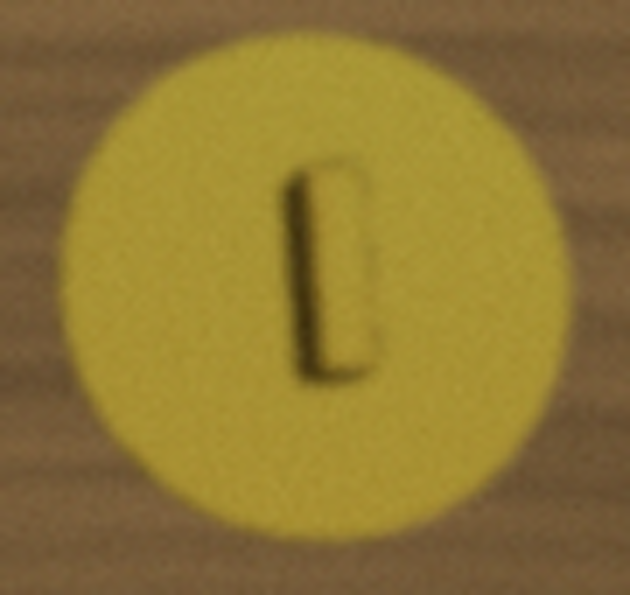

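The pail_lid is the disc at scene (213,188) / top (365,226). It measures D≈174 mm, while the other bar-handled discs are ≈129 mm and the knob lid ≈98 mm, and the crop confirms a bar handle. The scraper origin is ≈(0.605,-0.029) with the blade towards +x, and the tray centre is ≈(0.547,0.281). I'm moving above the scraper.

carry_out(
  moves=[
    {"x":0.035,"y":0.047,"z":0.01,"rz":-0.05},
    {"x":0.07,"y":0.094,"z":0.02,"rz":-0.1},
    {"x":0.105,"y":0.141,"z":0.03,"rz":-0.15},
    {"x":0.14,"y":0.188,"z":0.04,"rz":-0.2},
    {"x":0.175,"y":0.235,"z":0.05,"rz":-0.28},
  ],
  grip=0.085,
)

```text
validation failed for argument at $.mo...
```

carry_out(
  moves=[
    {"x":0.035,"y":0.047},
    {"x":0.07,"y":0.094},
    {"x":0.105,"y":0.141},
    {"x":0.14,"y":0.188},
    {"x":0.175,"y":0.235},
  ],
)

```text
validation failed for argument at $.mo...
```

carry_out(
  moves=[
    {"x":0.035,"y":0.047,"z":0.01,"rx":0,"ry":0,"rz":-0.05},
    {"x":0.07,"y":0.094,"z":0.02,"rx":0,"ry":0,"rz":-0.1},
    {"x":0.105,"y":0.141,"z":0.03,"rx":0,"ry":0,"rz":-0.15},
    {"x":0.14,"y":0.188,"z":0.04,"rx":0,"ry":0,"rz":-0.2},
    {"x":0.175,"y":0.235,"z":0.05,"rx":0,"ry":0,"rz":-0.28},
  ],
  grip=0.085,
)

```text
clock: 0.72
ee_pos: [0.3249, -0.3951, 0.2602]
tcp_rot: [-0.001, 1.0, -0.025, -0.0]
force: [0.5, -0.6, -0.1]
gripper_width: 0.0853
```

carry_out(
  moves=[
    {"x":0.035,"y":0.047,"z":0,"rx":0,"ry":0,"rz":0},
    {"x":0.07,"y":0.094,"z":0,"rx":0,"ry":0,"rz":0},
    {"x":0.105,"y":0.14,"z":0,"rx":0,"ry":0,"rz":0},
    {"x":0.14,"y":0.187,"z":0,"rx":0,"ry":0,"rz":0},
    {"x":0.175,"y":0.233,"z":0,"rx":0,"ry":0,"rz":0},
  ],
)

```text
clock: 1.35
ee_pos: [0.5005, -0.1607, 0.2601]
tcp_rot: [-0.001, 1.0, -0.025, -0.0]
force: [0.8, -0.6, -0.5]
gripper_width: 0.0852
```

carry_out(
  moves=[
    {"x":0.035,"y":0.047,"z":0,"rx":0,"ry":0,"rz":0},
    {"x":0.07,"y":0.094,"z":-0.01,"rx":0,"ry":0,"rz":0},
    {"x":0.105,"y":0.133,"z":-0.02,"rx":0,"ry":0,"rz":0},
    {"x":0.105,"y":0.133,"z":-0.02,"rx":0,"ry":0,"rz":0},
    {"x":0.105,"y":0.133,"z":-0.02,"rx":0,"ry":0,"rz":0},
  ],
)

```text
clock: 1.98
ee_pos: [0.6049, -0.028, 0.2394]
tcp_rot: [-0.001, 1.0, -0.025, -0.001]
force: [0.2, 0.1, -0.3]
gripper_width: 0.0847
```

```bash
python3 - <<'E'
from h import *
c=cam('wrist'); o=manip.observe(); f=manip.grab_frame('wrist')[:,:,::-1]; cv2.imwrite('pics/w1.png',f)
print(o['ee_pos'],o['tcp_rot'])
blk=(f.max(2)<40)
for k in conts(blk,400):
    P=ray(c,k,.154); print(k.mean(0),k.min(0),k.max(0),cv2.minAreaRect(P[:,:2].astype(np.float32)*1000))
E
```

```text
[ 0.6048879  -0.02800699  0.23940704] [-6.01972071e-04  9.99680737e-01 -2.52400759e-02 -9.99940919e-04]
[399.33333333 401.59624413] [361 383] [436 419] ((424.9998474121094, -120.73159790039062), (76.34654235839844, 11.299324989318848), 56.48200607299805)
[244.57242583 380.87783595] [128 368] [373 419] ((450.9188232421875, 13.498161315917969), (38.93444061279297, 219.0498504638672), 9.451470375061035)
[ 18.11764706 372.00980392] [  0 327] [ 50 419] ((470.9208679199219, 206.74139404296875), (19.795475006103516, 109.54055786132812), 52.894325256347656)
[538.46308725 358.59731544] [514 326] [559 392] ((462.20989990234375, -237.70838928222656), (79.20292663574219, 11.429637908935547), 40.16586685180664)
[403.31428571 301.94285714] [386 263] [426 341] ((523.5989990234375, -120.75334930419922), (69.87655639648438, 29.437355041503906), 26.343164443969727)
[144.92619926 315.60516605] [ 93 263] [178 348] ((516.5482788085938, 85.99856567382812), (36.20633316040039, 106.1796875), 44.14189529418945)
```

View pics/w1.png

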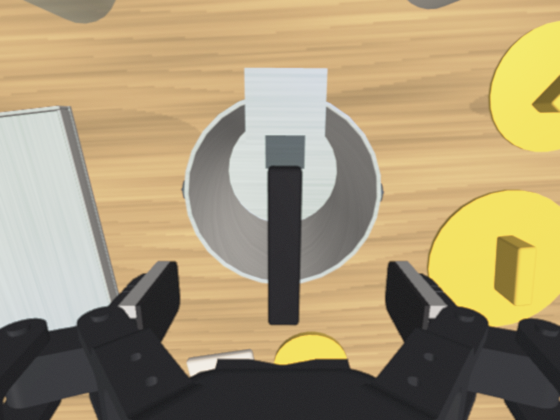

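The wrist view shows the scraper handle from (285,167) to (285,325), the blade's leading edge at (245..327,68), and the pail rim centred at about (283,187).

```bash
python3 - <<'E'
from h import *
c=cam('wrist')
print('handle',ray(c,[[269,168],[301,168],[270,325],[299,325]],.154).round(4))
print('blade',ray(c,[[245,68],[327,68]],.134).round(4))
print('rim',circ(ray(c,[[186,187],[381,187],[205,128],[362,128],[200,235],[366,236],[235,275],[335,273]],.13)))
print('tray R corner',ray(c,[[68,107]],.022))
E
```

```text
handle [[ 0.6352 -0.0205  0.154 ]
 [ 0.634  -0.0436  0.154 ]
 [ 0.5063 -0.0134  0.154 ]
 [ 0.5051 -0.0371  0.154 ]]
blade [[ 0.7059 -0.0066  0.134 ]
 [ 0.7028 -0.066   0.134 ]]
rim (array([ 0.60867546, -0.0295893 ]), np.float64(0.07947988327340563))
tray R corner [[0.69204306 0.19419803 0.022     ]]
```

carry_out(
  moves=[
    {"x":0.003,"y":-0.003,"z":-0.03,"rx":0,"ry":0,"rz":0},
    {"x":0.007,"y":-0.004,"z":-0.06,"rx":0,"ry":0,"rz":0},
    {"x":0.007,"y":-0.004,"z":-0.09,"rx":0,"ry":0,"rz":0},
    {"x":0.007,"y":-0.004,"z":-0.117,"rx":0,"ry":0,"rz":0},
    {"x":0.007,"y":-0.004,"z":-0.117,"rx":0,"ry":0,"rz":0},
  ],
)

```text
clock: 2.65
ee_pos: [0.6095, -0.0356, 0.1211]
tcp_rot: [0.0, 1.0, -0.028, -0.003]
force: [-0.2, 1.0, 0.5]
gripper_width: 0.085
```

carry_out(
  moves=[
    {"x":0,"y":0,"z":0,"rx":0,"ry":0,"rz":0},
    {"x":0,"y":0,"z":0,"rx":0,"ry":0,"rz":0},
    {"x":0,"y":0,"z":0,"rx":0,"ry":0,"rz":0},
    {"x":0,"y":0,"z":0,"rx":0,"ry":0,"rz":0},
    {"x":0,"y":0,"z":0,"rx":0,"ry":0,"rz":0},
  ],
  grip=0.01,
  squeeze=50,
)

```text
clock: 3.28
ee_pos: [0.6105, -0.0353, 0.1224]
tcp_rot: [0.0, 1.0, -0.027, -0.002]
force: [-1.9, -0.0, 6.2]
gripper_width: 0.0245
```

carry_out(
  moves=[
    {"x":0,"y":0,"z":0.01,"rx":0,"ry":0,"rz":0},
    {"x":0,"y":0,"z":0.03,"rx":0,"ry":0,"rz":0},
    {"x":0,"y":0,"z":0.06,"rx":0,"ry":0,"rz":0},
    {"x":0,"y":0,"z":0.09,"rx":0,"ry":0,"rz":0},
    {"x":0,"y":0,"z":0.1,"rx":0,"ry":0,"rz":0},
  ],
)

```text
clock: 3.9
ee_pos: [0.6119, -0.035, 0.2255]
tcp_rot: [0.0, 1.0, -0.027, 0.0]
force: [-0.1, -0.4, -1.7]
gripper_width: 0.0244
```

```bash
python3 - <<'E'
from h import *
o=manip.observe(); print(o['ee_pos'],o['force'],o['ft_torque'],o['gripper_width'])
for n in ['wrist','scene']:
    cv2.imwrite(f'pics/{n}2.png',manip.grab_frame(n)[:,:,::-1])
a=cv2.imread('pics/wrist2.png');b=cv2.imread('pics/scene2.png')
cv2.imwrite('pics/w2.png',np.hstack([cv2.resize(a,(400,300)),cv2.resize(b,(400,300))]))
E
```

```text
[ 0.6118538  -0.03501322  0.22545045] [-0.12627517 -0.44979309 -1.65458157] [-0.05424071 -0.00761467  0.04154515] 0.024383021657501752
```

View pics/w2.png

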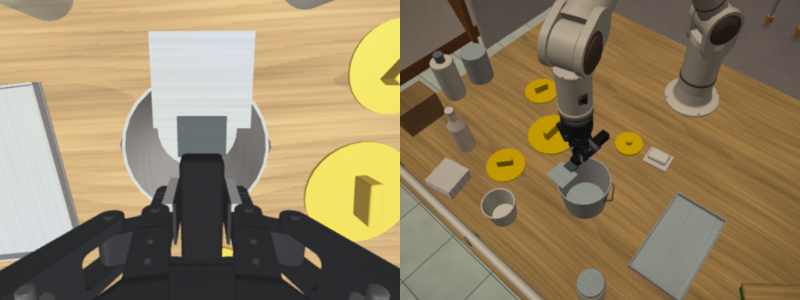

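The scraper is gripped level (wrist view: blade at (200,80) in the half-size image) and the pail is still upright. I'm carrying it to the tray.

carry_out(
  moves=[
    {"x":-0.01,"y":0.05,"z":0,"rx":0,"ry":0,"rz":0.02},
    {"x":-0.02,"y":0.105,"z":0,"rx":0,"ry":0,"rz":0.04},
    {"x":-0.03,"y":0.16,"z":0,"rx":0,"ry":0,"rz":0.06},
    {"x":-0.04,"y":0.215,"z":0,"rx":0,"ry":0,"rz":0.08},
    {"x":-0.05,"y":0.27,"z":-0.02,"rx":0,"ry":0,"rz":0.108},
  ],
)

```text
clock: 4.62
ee_pos: [0.5613, 0.2364, 0.2038]
tcp_rot: [0.0, 1.0, 0.027, 0.0]
force: [0.9, -0.4, -1.4]
gripper_width: 0.0247
```

carry_out(
  moves=[
    {"x":-0.007,"y":0.046,"z":-0.02,"rx":0,"ry":0,"rz":0},
    {"x":-0.007,"y":0.046,"z":-0.05,"rx":0,"ry":0,"rz":0},
    {"x":-0.007,"y":0.046,"z":-0.08,"rx":0,"ry":0,"rz":0},
    {"x":-0.007,"y":0.046,"z":-0.11,"rx":0,"ry":0,"rz":0},
    {"x":-0.007,"y":0.046,"z":-0.12,"rx":0,"ry":0,"rz":0},
  ],
)

```text
clock: 5.25
ee_pos: [0.552, 0.2809, 0.0805]
tcp_rot: [0.002, 1.0, 0.027, -0.003]
force: [0.1, -0.1, -0.5]
gripper_width: 0.0246
```

```bash
python3 - <<'E'
from h import *
o=manip.observe(); print(o['ee_pos'],o['tcp_rot'],o['force'],o['gripper_width'])
c=cam('wrist')
for n in ['wrist','scene']:
    cv2.imwrite(f'pics/{n}3.png',manip.grab_frame(n)[:,:,::-1])
a=cv2.imread('pics/wrist3.png');b=cv2.imread('pics/scene3.png')
cv2.imwrite('pics/w3.png',np.hstack([cv2.resize(a,(400,300)),b[120:420,160:560]]))
E
```

```text
[0.55201874 0.28091594 0.08045971] [ 0.00158173  0.99963643  0.0267999  -0.00250578] [ 0.08347824 -0.10375964 -0.49655341] 0.02464822414799498
```

View pics/w3.png

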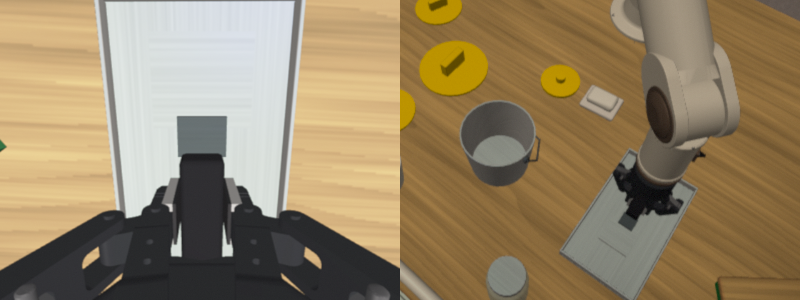

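The scraper is centred over the tray and parallel to its walls. I'm lowering it in small steps until it makes contact.

carry_out(
  moves=[
    {"x":0,"y":0,"z":-0.02,"rx":0,"ry":0,"rz":0},
    {"x":0,"y":0,"z":-0.04,"rx":0,"ry":0,"rz":0},
    {"x":0,"y":0,"z":-0.055,"rx":0,"ry":0,"rz":0},
    {"x":0,"y":0,"z":-0.066,"rx":0,"ry":0,"rz":0},
    {"x":0,"y":0,"z":-0.069,"rx":0,"ry":0,"rz":0},
  ],
)

```text
clock: 5.98
ee_pos: [0.5525, 0.2815, 0.0121]
tcp_rot: [0.001, 1.0, 0.027, -0.002]
force: [-0.9, -0.5, -1.1]
gripper_width: 0.0248
```

carry_out(
  moves=[
    {"x":0,"y":0,"z":-0.001,"rx":0,"ry":0,"rz":0},
    {"x":0,"y":0,"z":-0.002,"rx":0,"ry":0,"rz":0},
    {"x":0,"y":0,"z":-0.003,"rx":0,"ry":0,"rz":0},
    {"x":0,"y":0,"z":-0.004,"rx":0,"ry":0,"rz":0},
    {"x":0,"y":0,"z":-0.005,"rx":0,"ry":0,"rz":0},
  ],
)

```text
clock: 6.6
ee_pos: [0.5526, 0.2815, 0.0072]
tcp_rot: [0.001, 1.0, 0.027, -0.002]
force: [-1.0, -0.6, -1.2]
gripper_width: 0.0251
```

carry_out(
  moves=[
    {"x":0,"y":0,"z":-0.001,"rx":0,"ry":0,"rz":0},
    {"x":0,"y":0,"z":-0.002,"rx":0,"ry":0,"rz":0},
    {"x":0,"y":0,"z":-0.003,"rx":0,"ry":0,"rz":0},
    {"x":0,"y":0,"z":-0.003,"rx":0,"ry":0,"rz":0},
    {"x":0,"y":0,"z":-0.003,"rx":0,"ry":0,"rz":0},
  ],
)

```text
clock: 7.22
ee_pos: [0.5526, 0.2815, 0.0042]
tcp_rot: [0.001, 1.0, 0.027, -0.002]
force: [0.9, 0.1, -2.0]
gripper_width: 0.0246
```

carry_out(
  moves=[
    {"x":0,"y":0,"z":-0.0005,"rx":0,"ry":0,"rz":0},
    {"x":0,"y":0,"z":-0.001,"rx":0,"ry":0,"rz":0},
    {"x":0,"y":0,"z":-0.0015,"rx":0,"ry":0,"rz":0},
    {"x":0,"y":0,"z":-0.002,"rx":0,"ry":0,"rz":0},
    {"x":0,"y":0,"z":-0.002,"rx":0,"ry":0,"rz":0},
  ],
)

```text
clock: 7.85
ee_pos: [0.5526, 0.2815, 0.0022]
tcp_rot: [0.001, 1.0, 0.027, -0.002]
force: [0.4, -0.6, -1.8]
gripper_width: 0.0245
```

carry_out(
  moves=[
    {"x":0,"y":0,"z":-0.0005,"rx":0,"ry":0,"rz":0},
    {"x":0,"y":0,"z":-0.001,"rx":0,"ry":0,"rz":0},
    {"x":0,"y":0,"z":-0.0015,"rx":0,"ry":0,"rz":0},
    {"x":0,"y":0,"z":-0.002,"rx":0,"ry":0,"rz":0},
    {"x":0,"y":0,"z":-0.002,"rx":0,"ry":0,"rz":0},
  ],
)

```text
clock: 8.48
ee_pos: [0.5526, 0.2815, 0.0001]
tcp_rot: [0.001, 1.0, 0.027, -0.002]
force: [-0.0, 0.5, -1.4]
gripper_width: 0.0248
```

carry_out(
  moves=[
    {"x":0,"y":0,"z":-0.0005,"rx":0,"ry":0,"rz":0},
    {"x":0,"y":0,"z":-0.001,"rx":0,"ry":0,"rz":0},
    {"x":0,"y":0,"z":-0.0015,"rx":0,"ry":0,"rz":0},
    {"x":0,"y":0,"z":-0.0015,"rx":0,"ry":0,"rz":0},
    {"x":0,"y":0,"z":-0.0015,"rx":0,"ry":0,"rz":0},
  ],
)

```text
clock: 9.1
ee_pos: [0.5525, 0.2815, -0.0014]
tcp_rot: [0.001, 1.0, 0.027, -0.002]
force: [0.1, -0.2, -1.7]
gripper_width: 0.0248
```

Fingertips are almost on the tray floor and the scraper is only a few mm above it. I'm opening the jaws.

carry_out(
  moves=[
    {"x":0,"y":0,"z":0,"rx":0,"ry":0,"rz":0},
    {"x":0,"y":0,"z":0,"rx":0,"ry":0,"rz":0},
    {"x":0,"y":0,"z":0,"rx":0,"ry":0,"rz":0},
    {"x":0,"y":0,"z":0.003,"rx":0,"ry":0,"rz":0},
    {"x":0,"y":0,"z":0.006,"rx":0,"ry":0,"rz":0},
  ],
  grip=0.05,
)

```text
clock: 9.72
ee_pos: [0.5526, 0.2816, 0.0048]
tcp_rot: [0.001, 1.0, 0.027, -0.002]
force: [-0.9, -0.7, -0.2]
gripper_width: 0.05
```

carry_out(
  moves=[
    {"x":0,"y":0,"z":0.03,"rx":0,"ry":0,"rz":0},
    {"x":0,"y":0,"z":0.07,"rx":0,"ry":0,"rz":0},
    {"x":0,"y":0,"z":0.12,"rx":0,"ry":0,"rz":0},
    {"x":0,"y":0,"z":0.17,"rx":0,"ry":0,"rz":0},
    {"x":0,"y":0,"z":0.21,"rx":0,"ry":0,"rz":0},
  ],
)

```text
clock: 10.35
ee_pos: [0.5528, 0.282, 0.2175]
tcp_rot: [0.001, 1.0, 0.027, -0.001]
force: [0.4, 0.1, 0.3]
gripper_width: 0.0498
```

```bash
python3 - <<'E'
from h import *
o=manip.observe(); print(o['ee_pos'],o['tcp_rot'],o['force'],o['gripper_width'])
cv2.imwrite('pics/wrist4.png',manip.grab_frame('wrist')[:,:,::-1])
E
```

```text
[0.55284174 0.28195162 0.21753978] [ 8.10056109e-04  9.99635301e-01  2.69729913e-02 -1.03268187e-03] [0.44564795 0.11244155 0.32417592] 0.04984117772422449
```

View pics/wrist4.png

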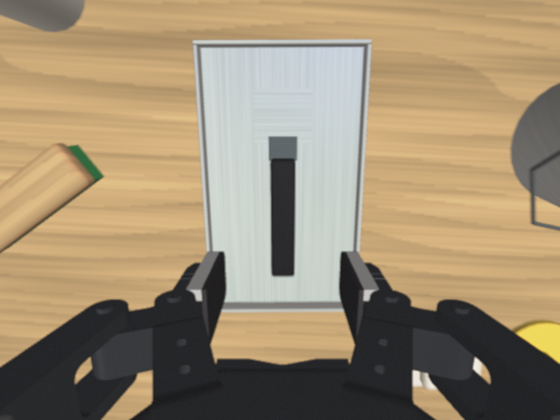

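The scraper lies flat and centred in the tray (handle at (283,215), tray spanning (195..370, 42..310)). Next I'm moving to the large lid.

carry_out(
  moves=[
    {"x":-0.006,"y":-0.055,"z":0,"rx":0,"ry":0,"rz":-0.01},
    {"x":-0.012,"y":-0.112,"z":0,"rx":0,"ry":0,"rz":-0.02},
    {"x":-0.018,"y":-0.17,"z":0,"rx":0,"ry":0,"rz":-0.03},
    {"x":-0.025,"y":-0.228,"z":0,"rx":0,"ry":0,"rz":-0.04},
    {"x":-0.032,"y":-0.286,"z":0,"rx":0,"ry":0,"rz":-0.05},
  ],
  grip=0.08,
)

```text
clock: 11.02
ee_pos: [0.5227, -0.004, 0.2233]
tcp_rot: [-0.0, 1.0, 0.002, 0.003]
force: [0.5, -0.0, 0.1]
gripper_width: 0.08
```

carry_out(
  moves=[
    {"x":-0.006,"y":-0.058,"z":0,"rx":0,"ry":0,"rz":0},
    {"x":-0.012,"y":-0.116,"z":0,"rx":0,"ry":0,"rz":0},
    {"x":-0.018,"y":-0.174,"z":0,"rx":0,"ry":0,"rz":0},
    {"x":-0.025,"y":-0.232,"z":0,"rx":0,"ry":0,"rz":0},
    {"x":-0.03,"y":-0.285,"z":0,"rx":0,"ry":0,"rz":0},
  ],
)

```text
clock: 11.65
ee_pos: [0.492, -0.2912, 0.2235]
tcp_rot: [-0.0, 1.0, 0.002, 0.003]
force: [1.8, -0.3, 1.0]
gripper_width: 0.08
```

carry_out(
  moves=[
    {"x":0,"y":0,"z":0,"rx":0,"ry":0,"rz":0},
    {"x":0,"y":0,"z":0,"rx":0,"ry":0,"rz":0},
    {"x":0,"y":0,"z":0,"rx":0,"ry":0,"rz":0},
    {"x":0,"y":0,"z":0,"rx":0,"ry":0,"rz":0},
    {"x":0,"y":0,"z":0,"rx":0,"ry":0,"rz":0},
  ],
)

```text
clock: 12.28
ee_pos: [0.4924, -0.2904, 0.2237]
tcp_rot: [0.0, 1.0, 0.002, 0.003]
force: [0.2, -0.9, -0.0]
gripper_width: 0.0799
```

```bash
python3 - <<'E'
from h import *
o=manip.observe(); print(o['ee_pos'],o['tcp_rot'],o['force'],o['gripper_width'])
c=cam('wrist')
cv2.imwrite('pics/wrist5.png',manip.grab_frame('wrist')[:,:,::-1])
im=cv2.imread('pics/wrist5.png'); h=cv2.cvtColor(im,cv2.COLOR_BGR2HSV)
E
```

```text
[ 0.4923581  -0.2904073   0.22365994] [3.95648678e-05 9.99992923e-01 2.30368571e-03 2.97400406e-03] [ 0.19431547 -0.90450406 -0.04093891] 0.07990849055233994
```

View pics/wrist5.png

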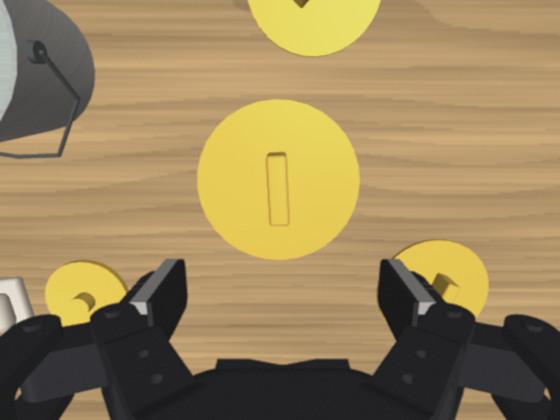

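The lid fills (198..360, 98..260), with its bar corners near (267,153), (286,153), (288,225) and (270,225).

```bash
python3 - <<'E'
from h import *
c=cam('wrist'); im=cv2.imread('pics/wrist5.png'); h=cv2.cvtColor(im,cv2.COLOR_BGR2HSV)
m=cv2.inRange(h,(20,100,80),(35,255,255))
k=min(conts(m,5000),key=lambda k:np.linalg.norm(k.mean(0)-[279,180])); ctr,r=circ(ray(c,k,.018)); print('disc',ctr,2*r)
print(ray(c,[[267,153],[286,153],[288,225],[270,225]],.06).round(4))
cv2.imwrite('pics/bar5.png',cv2.resize(im[140:240,225:335],None,fx=6,fy=6,interpolation=cv2.INTER_CUBIC))
E
```

```text
disc [ 0.48923157 -0.28540073] 0.175833112291824
[[ 0.5262 -0.2756  0.06  ]
 [ 0.5263 -0.2935  0.06  ]
 [ 0.4556 -0.296   0.06  ]
 [ 0.4555 -0.2782  0.06  ]]
```

View pics/bar5.png

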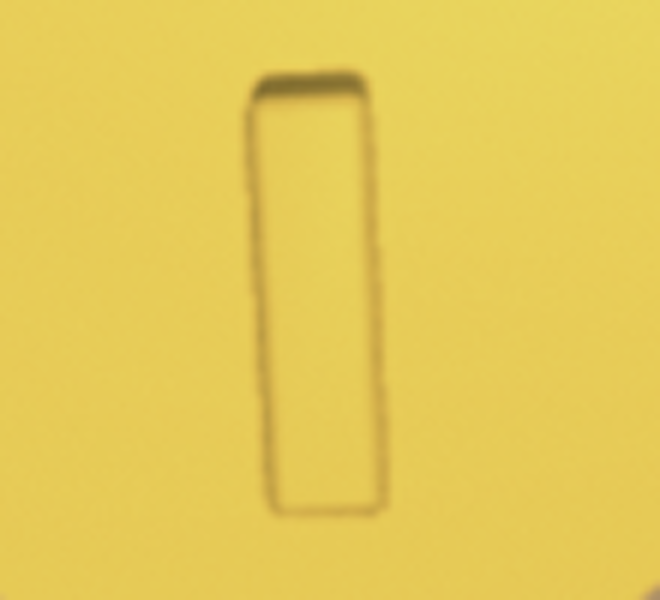

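carry_out(
  moves=[
    {"x":-0.002,"y":0.005,"z":-0.05,"rx":0,"ry":0.006,"rz":0.033},
    {"x":-0.002,"y":0.005,"z":-0.1,"rx":0,"ry":0.006,"rz":0.033},
    {"x":-0.002,"y":0.005,"z":-0.14,"rx":0,"ry":0.006,"rz":0.033},
    {"x":-0.002,"y":0.005,"z":-0.17,"rx":0,"ry":0.006,"rz":0.033},
    {"x":-0.002,"y":0.005,"z":-0.185,"rx":0,"ry":0.006,"rz":0.033},
  ],
)

```text
clock: 12.95
ee_pos: [0.4894, -0.285, 0.0369]
tcp_rot: [-0.001, 1.0, 0.019, -0.001]
force: [0.3, 0.6, 0.0]
gripper_width: 0.0798
```

carry_out(
  moves=[
    {"x":0,"y":0,"z":-0.005,"rx":0,"ry":0,"rz":0},
    {"x":0,"y":0,"z":-0.01,"rx":0,"ry":0,"rz":0},
    {"x":0,"y":0,"z":-0.013,"rx":0,"ry":0,"rz":0},
    {"x":0,"y":0,"z":-0.014,"rx":0,"ry":0,"rz":0},
    {"x":0,"y":0,"z":-0.014,"rx":0,"ry":0,"rz":0},
  ],
)

```text
clock: 13.58
ee_pos: [0.4896, -0.2851, 0.0233]
tcp_rot: [-0.001, 1.0, 0.019, -0.001]
force: [-0.1, 0.3, -0.3]
gripper_width: 0.0799
```

carry_out(
  moves=[
    {"x":0,"y":0,"z":0,"rx":0,"ry":0,"rz":0},
    {"x":0,"y":0,"z":0,"rx":0,"ry":0,"rz":0},
    {"x":0,"y":0,"z":0,"rx":0,"ry":0,"rz":0},
    {"x":0,"y":0,"z":0,"rx":0,"ry":0,"rz":0},
    {"x":0,"y":0,"z":0,"rx":0,"ry":0,"rz":0},
  ],
  grip=0.005,
  squeeze=60,
)

```text
clock: 14.2
ee_pos: [0.4899, -0.2852, 0.0236]
tcp_rot: [-0.0, 1.0, 0.019, -0.001]
force: [-0.2, 0.8, 3.4]
gripper_width: 0.0187
```

carry_out(
  moves=[
    {"x":0,"y":0,"z":0.01,"rx":0,"ry":0,"rz":0},
    {"x":0,"y":0,"z":0.04,"rx":0,"ry":0,"rz":0},
    {"x":0,"y":0,"z":0.08,"rx":0,"ry":0,"rz":0},
    {"x":0,"y":0,"z":0.13,"rx":0,"ry":0,"rz":0},
    {"x":0,"y":0,"z":0.18,"rx":0,"ry":0,"rz":0},
  ],
)

```text
clock: 14.82
ee_pos: [0.4892, -0.2848, 0.205]
tcp_rot: [-0.001, 1.0, 0.019, -0.001]
force: [0.3, -0.1, -2.2]
gripper_width: 0.0187
```

```bash
python3 - <<'E'
from h import *
o=manip.observe(); print(o['ee_pos'],o['tcp_rot'],o['force'],o['gripper_width'])
for n in ['wrist','top','scene']:
    cv2.imwrite(f'pics/{n}6.png',manip.grab_frame(n)[:,:,::-1])
a=cv2.imread('pics/wrist6.png');b=cv2.imread('pics/top6.png')
cv2.imwrite('pics/w6.png',np.hstack([cv2.resize(a,(400,300)),b[50:350,60:460]]))
E
```

```text
[ 0.48919783 -0.28481604  0.20503134] [-7.13394680e-04  9.99820278e-01  1.89157597e-02 -1.04756292e-03] [ 0.34836045 -0.12172806 -2.21387058] 0.01866399489185545
```

View pics/w6.png

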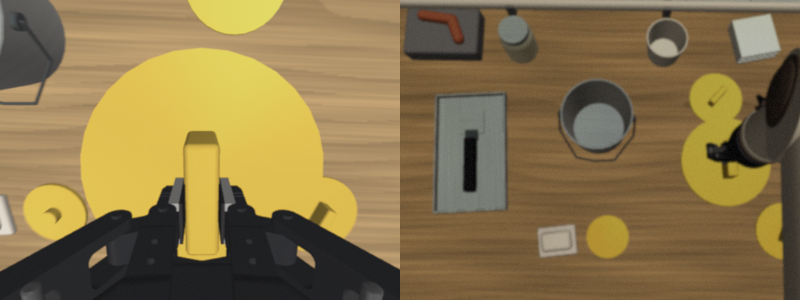

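View pics/scene6.png

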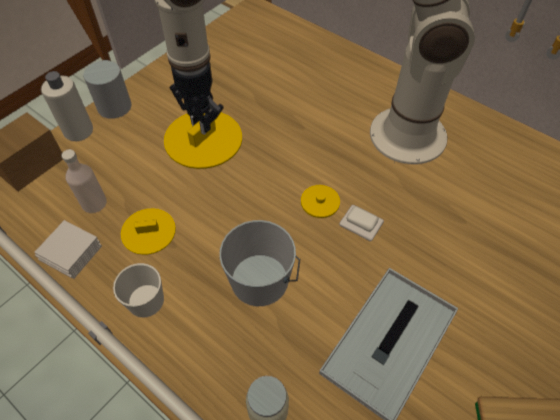

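```bash
python3 - <<'E'
from h import *
# pail rim: edge points by radial scan of saturation (steel grey vs wood)
for n in ['top','scene']:
    c=cam(n); im=cv2.imread(f'pics/{n}6.png'); h=cv2.GaussianBlur(cv2.cvtColor(im,cv2.COLOR_BGR2HSV),(3,3),0)
    g=(h[:,:,1]<90).astype(np.uint8)
    best=[]
    g0=np.array([0.609,-0.0285]); 
    for it in range(3):
        pts=[]
        for a in np.linspace(0,2*np.pi,72,endpoint=False):
            rs=np.arange(.06,.1,.0005)
            X=np.c_[g0[0]+rs*np.cos(a),g0[1]+rs*np.sin(a),np.full(len(rs),.13)]
            p=proj(c,X); v=cv2.remap(h[:,:,1].astype(np.float32),p[:,0].astype(np.float32)[None],p[:,1].astype(np.float32)[None],cv2.INTER_LINEAR)[0]
            d=np.diff(v); i=np.argmax(d)
            j=np.where((v[:-1]<75)&(v[1:]>=75))[0]
            if len(j): pts.append([*X[j[0],:2],rs[j[0]]])
        pts=np.array(pts); ok=abs(pts[:,2]-.08)<.006 if it else np.ones(len(pts),bool)
        ctr,r=circ(pts[ok]); g0=ctr
    print(n,ctr.round(4),r.round(4),ok.sum(),len(pts))
# lid held
zt=manip.observe()['ee_pos'][2]-.0236+.018
for n in ['wrist','scene']:
    c=cam(n); im=cv2.imread(f'pics/{n}6.png'); h=cv2.cvtColor(im,cv2.COLOR_BGR2HSV)
    m=cv2.inRange(h,(20,100,80),(35,255,255))
    k=max(conts(m),key=cv2.contourArea)
    if n=='wrist': k=k[(k[:,1]<215)&(k[:,0]>3)&~((k[:,0]>80)&(k[:,0]<150)&(k[:,1]>190))]
    P=ray(c,k,zt); 
    for _ in range(6):
        ctr,r=circ(P); e=abs(np.linalg.norm(P[:,:2]-ctr,axis=1)-r); P=P[e<np.percentile(e,90)] 
    print(n,'lid',ctr.round(4),(2*r).round(4),len(P))
E
```

```text
top [ 0.6094 -0.0265] 0.0809 72 72
scene [ 0.6093 -0.0268] 0.0802 54 59
wrist lid [ 0.4914 -0.2856] 0.1759 222
scene lid [ 0.491  -0.2884] 0.1793 116
```

Pail rim centre is (0.609,-0.027) from both fixed views, and the held lid is centred within 2 mm of the TCP. I'm carrying it over the pail.

carry_out(
  moves=[
    {"x":0.015,"y":0.035,"z":0.005,"rx":0,"ry":0,"rz":0},
    {"x":0.039,"y":0.085,"z":0.005,"rx":0,"ry":0,"rz":0},
    {"x":0.063,"y":0.137,"z":0.005,"rx":0,"ry":0,"rz":0},
    {"x":0.087,"y":0.189,"z":0.005,"rx":0,"ry":0,"rz":0},
    {"x":0.107,"y":0.233,"z":0.005,"rx":0,"ry":0,"rz":0},
  ],
)

```text
clock: 15.6
ee_pos: [0.598, -0.0506, 0.2101]
tcp_rot: [0.001, 1.0, 0.019, 0.0]
force: [0.2, -0.1, -1.9]
gripper_width: 0.0187
```

carry_out(
  moves=[
    {"x":0.01,"y":0.02,"z":0,"rx":0,"ry":0,"rz":0},
    {"x":0.012,"y":0.024,"z":-0.005,"rx":0,"ry":0,"rz":0},
    {"x":0.012,"y":0.024,"z":-0.01,"rx":0,"ry":0,"rz":0},
    {"x":0.012,"y":0.024,"z":-0.015,"rx":0,"ry":0,"rz":0},
    {"x":0.012,"y":0.024,"z":-0.02,"rx":0,"ry":0,"rz":0},
  ],
)

```text
clock: 16.23
ee_pos: [0.6095, -0.0284, 0.1895]
tcp_rot: [0.001, 1.0, 0.018, 0.0]
force: [0.0, 0.1, -2.9]
gripper_width: 0.0185
```

```bash
python3 - <<'E'
from h import *
o=manip.observe(); print(o['ee_pos'],o['tcp_rot'],o['force'],o['gripper_width'])
for n in ['wrist','top','scene']:
    cv2.imwrite(f'pics/{n}7.png',manip.grab_frame(n)[:,:,::-1])
a=cv2.imread('pics/scene7.png');b=cv2.imread('pics/top7.png')
cv2.imwrite('pics/w7.png',np.hstack([cv2.resize(a[180:330,170:370],(400,300)),cv2.resize(b[80:230,160:360],(400,300))]))
E
```

```text
[ 0.6095183  -0.02837771  0.18947849] [1.36565985e-03 9.99832448e-01 1.82540448e-02 9.97210139e-06] [ 0.03664728  0.11092241 -2.8651182 ] 0.018521783399912072
```

View pics/w7.png

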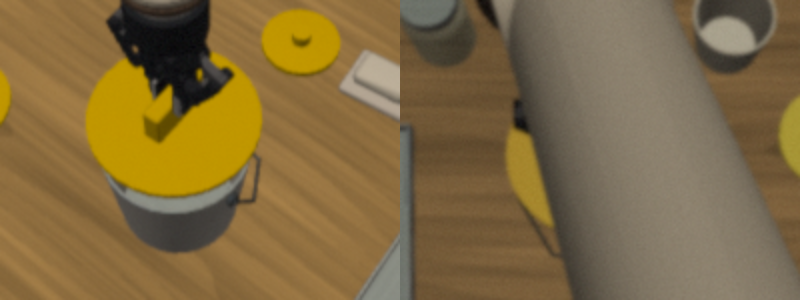

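The lid is over the pail with an even margin round the rim in the scene view. I'm lowering it.

carry_out(
  moves=[
    {"x":-0.001,"y":0.001,"z":-0.008,"rx":0,"ry":0,"rz":0},
    {"x":-0.002,"y":0.001,"z":-0.016,"rx":0,"ry":0,"rz":0},
    {"x":-0.002,"y":0.001,"z":-0.024,"rx":0,"ry":0,"rz":0},
    {"x":-0.002,"y":0.001,"z":-0.032,"rx":0,"ry":0,"rz":0},
    {"x":-0.002,"y":0.001,"z":-0.038,"rx":0,"ry":0,"rz":0},
  ],
)

```text
clock: 17.0
ee_pos: [0.6074, -0.0264, 0.151]
tcp_rot: [0.001, 1.0, 0.019, -0.0]
force: [0.2, 0.0, -2.1]
gripper_width: 0.0186
```

carry_out(
  moves=[
    {"x":0,"y":0,"z":-0.002,"rx":0,"ry":0,"rz":0},
    {"x":0,"y":0,"z":-0.004,"rx":0,"ry":0,"rz":0},
    {"x":0,"y":0,"z":-0.006,"rx":0,"ry":0,"rz":0},
    {"x":0,"y":0,"z":-0.008,"rx":0,"ry":0,"rz":0},
    {"x":0,"y":0,"z":-0.008,"rx":0,"ry":0,"rz":0},
  ],
)

```text
clock: 17.62
ee_pos: [0.6073, -0.0264, 0.1429]
tcp_rot: [0.001, 1.0, 0.019, -0.0]
force: [-0.2, 0.2, -2.5]
gripper_width: 0.0189
```

carry_out(
  moves=[
    {"x":0,"y":0,"z":-0.0005,"rx":0,"ry":0,"rz":0},
    {"x":0,"y":0,"z":-0.001,"rx":0,"ry":0,"rz":0},
    {"x":0,"y":0,"z":-0.0015,"rx":0,"ry":0,"rz":0},
    {"x":0,"y":0,"z":-0.002,"rx":0,"ry":0,"rz":0},
    {"x":0,"y":0,"z":-0.002,"rx":0,"ry":0,"rz":0},
  ],
)

```text
clock: 18.25
ee_pos: [0.6075, -0.0265, 0.142]
tcp_rot: [0.001, 1.0, 0.019, -0.0]
force: [-4.1, -0.5, 6.4]
gripper_width: 0.0187
```

Contact came at TCP z 0.142, against a predicted 0.1416. I'm releasing.

carry_out(
  moves=[
    {"x":0,"y":0,"z":0,"rx":0,"ry":0,"rz":0},
    {"x":0,"y":0,"z":0,"rx":0,"ry":0,"rz":0},
    {"x":0,"y":0,"z":0,"rx":0,"ry":0,"rz":0},
    {"x":0,"y":0,"z":0,"rx":0,"ry":0,"rz":0},
    {"x":0,"y":0,"z":0.002,"rx":0,"ry":0,"rz":0},
  ],
  grip=0.06,
)

```text
clock: 18.88
ee_pos: [0.6073, -0.0265, 0.1438]
tcp_rot: [0.001, 1.0, 0.019, -0.0]
force: [0.9, 0.1, 1.1]
gripper_width: 0.0601
```

carry_out(
  moves=[
    {"x":0,"y":0,"z":0.02,"rx":0,"ry":0,"rz":0},
    {"x":0,"y":0,"z":0.05,"rx":0,"ry":0,"rz":0},
    {"x":0,"y":0,"z":0.09,"rx":0,"ry":0,"rz":0},
    {"x":0,"y":0,"z":0.12,"rx":0,"ry":0,"rz":0},
    {"x":0,"y":0,"z":0.14,"rx":0,"ry":0,"rz":0},
  ],
)

```text
clock: 19.5
ee_pos: [0.6081, -0.0261, 0.2869]
tcp_rot: [0.002, 1.0, 0.019, 0.001]
force: [-0.1, -0.3, -0.2]
gripper_width: 0.0603
```

carry_out(
  moves=[
    {"x":-0.04,"y":-0.04,"z":0,"rx":0,"ry":0,"rz":0},
    {"x":-0.08,"y":-0.08,"z":0,"rx":0,"ry":0,"rz":0},
    {"x":-0.12,"y":-0.12,"z":0,"rx":0,"ry":0,"rz":0},
    {"x":-0.15,"y":-0.17,"z":0,"rx":0,"ry":0,"rz":0},
    {"x":-0.18,"y":-0.21,"z":0,"rx":0,"ry":0,"rz":0},
  ],
)

```text
clock: 20.12
ee_pos: [0.4266, -0.2381, 0.2875]
tcp_rot: [0.002, 1.0, 0.018, 0.001]
force: [-0.2, -0.7, 0.5]
gripper_width: 0.0603
```

```bash
python3 - <<'E'
from h import *
o=manip.observe(); print(o['clock'],o['ee_pos'],o['force'],o['gripper_width'])
for n in ['top','scene']:
    cv2.imwrite(f'pics/{n}8.png',manip.grab_frame(n)[:,:,::-1])
    c=cam(n); im=cv2.imread(f'pics/{n}8.png'); h=cv2.cvtColor(im,cv2.COLOR_BGR2HSV)
    m=cv2.inRange(h,(20,150,60),(35,255,255))
    for k in conts(m,2500): 
        ctr,r=circ(ray(c,k,.136)); print(n,k.mean(0),ctr.round(4),(2*r).round(4))
a=cv2.imread('pics/scene8.png');b=cv2.imread('pics/top8.png')
cv2.imwrite('pics/w8.png',np.hstack([cv2.resize(a[190:415,160:460],(400,300)),cv2.resize(b[80:305,60:360],(400,300))]))
E
```

```text
20.125 [ 0.42655964 -0.23806312  0.28751979] [-0.16798211 -0.65808133  0.52499951] 0.060270058291533715
top [255.38427948 163.73799127] [ 0.6094 -0.0249] 0.177
scene [258.28193833 251.62114537] [ 0.6059 -0.0265] 0.1776
```

View pics/w8.png

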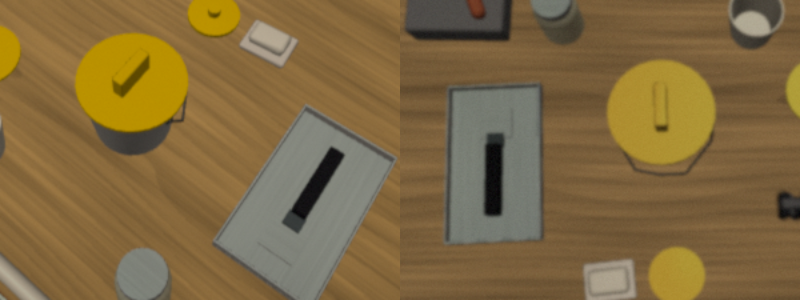

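carry_out(
  moves=[
    {"x":0,"y":0,"z":0,"rx":0,"ry":0,"rz":0},
    {"x":0,"y":0,"z":0,"rx":0,"ry":0,"rz":0},
    {"x":0,"y":0,"z":0,"rx":0,"ry":0,"rz":0},
    {"x":0,"y":0,"z":0,"rx":0,"ry":0,"rz":0},
    {"x":0,"y":0,"z":0,"rx":0,"ry":0,"rz":0},
  ],
)

```text
clock: 20.85
ee_pos: [0.4242, -0.2414, 0.2869]
tcp_rot: [0.003, 1.0, 0.015, -0.0]
force: [0.3, -0.3, 0.6]
gripper_width: 0.0603
```

```bash
python3 -c "
from workcell import manip
print(manip.finish_job())"
```

```text
the job is handed in; nothing more can be done
None
```

I took the scraper off the pail and laid it flat near the middle of the tray. I then picked up the large yellow lid by its bar handle, seated it on the pail, and handed the job in at about 21 s. No verdict was reported.

- **Lid identity:** it measured 176 mm across. The other bar-handled lids were about 129 mm and the knob lid about 98 mm.
- **Lid on the pail:** it touched down with the tool at z = 0.142 m, where 0.1416 m was expected for fully home. After release its disc measured 177–178 mm at the seated height in both fixed views. Its centre was (0.609, -0.025) in one view and (0.606, -0.027) in the other, against the pail at (0.609, -0.027). I saw no tilt, but I did not measure it directly.
- **Pail:** it looked upright and where it started, but I did not measure its position again after the lid went on.
- **Scraper:** I felt no contact while lowering it, so it probably settled the last few millimetres when the fingers opened. The images afterwards show it flat and centred.
- **Arm:** I parked it clear of everything.

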